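# Shut and latch the open drawer of the sample dryer

### The job

One drawer of the bench dryer has been left pulled out with its latch undone. Push that drawer fully home, swing its latch's wire bail over so that its cross bar drops in front of the hook on the drawer, and press the lever down past centre until it lies flat and holds the drawer shut. Leave the loose things on and around the dryer where they stand.

Things in the scene. Friction and masses are not known exactly. Their poses are not given: they have to be found in the camera images.
- dryer: Bench dryer: a row of three steel drawer cells (each 130 mm wide, 4 mm gaps, 260 mm deep) on a skid, flat tops (decks) 130 mm above the table. Origin: centre of the skid on the table; x points in, away from the drawer fronts. One cell (left, middle or right) is open, two are shut with the same latch lying flat. Air box behind the cells, 175 to 198 mm high, begins at x = 134 mm.
- lever_pivot (a point): Fixed pin of the open cell's latch lever: 14 mm above the deck, 44 mm behind the deck's front edge, on the cell's centre line. Axes as the dryer's: x into the dryer, away from the drawer front, y across, z up. The latch moves in this x-z plane. The cell's deck reaches 216 mm behind this point.
- lever (a joint): Lever angle, rad: 0 = flat over the deck along +x (latched, hard stop), 1.57 = upright, 1.95 = stop, leaning to the drawer front. Handle: strip 22 mm wide, 4 mm thick, reaching 58 mm from the pivot, with a 10 mm turned-up thumb edge. Stays where left (0.045 N m friction). With the bail hooked, pressing near its end takes up to about 4 N, most around 0.5 rad; dead centre is at 0.16, below that the bail holds it down.
- lever_end (a point): Tip of the lever's handle, 58 mm from the pivot, mid-thickness.
- bail_bar (a point): Middle of the bail's cross bar. Bail: loop of 5 mm wire, 44 mm wide outside, 34 inside, on a pin through the lever 16 mm from the pivot towards the handle's end; the bar is 70 mm from that pin. It straddles the handle and swings freely past it. Starts flopped back, up to 0.31 rad behind the handle's direction; pushed past upright towards the drawer front it falls forward by itself.
- bail_loop (a joint): Stretch in m of the springs in the bail's two sides: 0 slack, about 0.004 when the bar is hooked and the lever flat. 6500 N/m, at most 0.008.
- keeper (a point): Place of the bar's centre in the hook (keeper) on the drawer: in front (-x) of a 24 mm wide upright plate, under a lip overhanging by 6 mm, lip underside 2.5 mm and top 6.5 mm above here. Axes as lever_pivot's. Drawer home: 57.5 mm in front (-x) of lever_pivot, 9.5 mm below it. The bar clears the lip and drops in front of it only with the drawer home and the lever above about 1.6 rad.
- flange (a point): Middle of the front top edge of the open drawer's pull flange: a steel shelf along the top of the drawer front, 126 mm wide, 2 mm lower than the deck, on which the dropped bar rests (6.5 mm below the keeper point). Its front edge, turned down 12 mm, is where to push; it lies 28.5 mm in front of the keeper.
- drawer_body (a joint): How far the open drawer stands out in m: 0 = home (hard stop). It slides with about 2.5 N friction and stays where it is left.
- sample_jar: Glass jar, 54 mm across, 120 mm high, standing on a shut cell's deck. Origin: centre of its underside. Loose, to be left alone.
- sample_cup: Steel cup, 62 mm across, 60 mm high, standing on the other shut cell's deck. Origin: centre of its underside. Loose, to be left alone.
- fruit_a: Dried round fruit with a flat foot, 56 mm across, 54 mm high, standing on the open cell's deck behind the latch. Origin: its foot. Loose, to be left alone.
- fruit_b: Like fruit_a, 58 mm across, 56 mm high, on the shut cell's deck beside the jar. Loose, to be left alone.
- fruit_c: Like fruit_a, 60 mm across, 58 mm high, on the table left of the dryer. Loose, to be left alone.
- size_gauge: Flat aluminium sizing ring, 82 mm across, 8 mm thick, on the table at the right. Origin: centre of its underside. Loose, to be left alone.
- scoop: Spoon-like scoop with a wooden handle, 200 mm long, lying on the table in front of the dryer. Loose, to be left alone.
- meter: Grey hand-held moisture meter, 150 x 62 x 28 mm, on the table at the right. Origin: centre of its underside. Loose, to be left alone.

How it is judged (in metres and radians):
At the end, for the whole second after the job is handed in: The drawer is home (within 3 mm), the bail's bar sits under the keeper's lip against its plate (within 4 mm) with its springs drawn tight (stretched over 1.5 mm), and the lever lies flat (within 0.08 rad) (value of joint drawer_body below 0.003 m and value of joint lever below 0.08 rad and value of joint bail_loop above 0.0015 m and x of bail_bar in the frame of keeper between -0.004 and 0.004 m and z of bail_bar in the frame of keeper between -0.008 and 0.004 m); the robot touches nothing.
It fails at once if a loose bystander is shifted by more than 25 mm (distance of any of sample_jar, sample_cup, fruit_a, fruit_b, fruit_c, size_gauge, scoop, meter from where it was at the start of the episode above 0.025 m).
It also fails if it takes over 48 s, if anything falls off the work surface, if the arm or the gripper's body presses on something with over 40 N, if the wrist force passes 120 N, or if a joint passes its speed limit or range.

### The arm

A 6-joint arm with a two-finger parallel gripper is mounted at the origin on the work surface. World frame = base frame: x ahead of the robot, y to its left, z up, the work surface at z = 0. Lengths are in m, angles in degrees, forces in N, time in s.
With the tool pointing down it reaches from about 0.25 to 0.85 m from the base axis. Payload 12.5 kg.
Tool frame: the origin (TCP) lies at the very end of the fingers, on their centre line; the grasp point (between the pads) lies 19 mm behind it (pinch_z is the distance from the TCP to the grasp point, in m); z points along the fingers, y is the line along which they close (so a half turn about z gives the same grasp; the last joint's range is limited). The gripper opens to 93 mm and grips with 3 to 60 N. Pads are 15 mm wide; open, the fingers measure 128 mm over their backs; the gripper's body (75 mm by 188 mm) begins 65 mm behind the grasp point.
Start: joints at [71.815, 20.094, 94.641, -0, 65.266, -4.847], TCP at [0.127, 0.535, 0.219] pointing down, gripper open.
Joint ranges: [-157.81, 157.81], [-45, 120.19], [0.68, 151.7], [-89.99, 269.99], [4.06, 180], [-164.3, 164.3]. Speed limits (degrees/s): [127.2, 127.2, 159.86, 180, 180, 180].

### API

Orientations are given as [roll, pitch, yaw] about the fixed x, y, z axes, in that order (R = Rz(yaw) Ry(pitch) Rx(roll)).
In Python, from station import get_state, grab_frame, calibration, finish_job, pinch_z gives the robot as it stands.
- The arm moves only by the tool drive_tool, never from a script. Its argument "moves" is a list of rows, each a list of 5 numbers: the closure, from 0 (fully open) to 1 (shut), then the shift along the world's x, y, z in m, then the turn about the world's z in rad. In form: [[jaw, dx, dy, dz, spin], ...]. A call has 1 to 12 rows; each row is the pose to reach, as a shift and turn from the pose commanded when the call began; what a row does not reach only later rows make up. A row lasts 1/12 s, in which the tool goes at most 41.7 mm and 7.16 degrees, less where a joint would pass 70% of its speed; a pose out of reach is approached as far as the arm can. A call with a gripper value outside its range is refused whole. The fingers move at their own pace and stop on an object; "force" is the grip in N (left out, the last holds). Time passes only in rows, so rows that repeat a pose let the fingers close. It gives the time, the measured TCP pose, the force, the opening and the grip force at its end, in the units of the state.
- get_state(): the state, without advancing time (a new reading comes with each control period).
- grab_frame(name): name is "side" or "top"; returns the picture (400x640x3 uint8, red, green, blue); there is no depth.
- calibration(name): a dict with "fx", "fy", "cx", "cy" (pixels), "R" (3x3) and "t" (3): a world point X has camera coordinates R X + t. Camera axes: x right, y down, z forward; pixel columns grow to the right and rows downward; lengths in m; the calibration is good to about 2 mm. A picture is of the moment at which its call begins. calibration takes no time and is no camera call.
- finish_job(): hands the job in; it is judged then, once.
The state is a dict: "time": time; "joint_pos": joint angles; "qd": joint speeds; "joint_torque": joint torques, N m; "eef_pos": TCP position; "ee_rot": TCP orientation; "contact_force": force on the tool from outside, world axes, zero at the start; "moment": the same for the moment, N m; "finger_gap": finger opening in m; "finger_force": force on a finger pad.
Only numpy, scipy, OpenCV 4.12 (cv2) and the standard library are available. Lean on these libraries where they do the work, as an engineer would, in place of code of your own. Each camera call takes 0.05 s, during which the arm holds its last target. There are 200 camera calls.

## Working session

There is one attempt and no reset: what is moved stays moved. The work goes in short steps, Python scripts to look and compute and a tool call to move; the robot and the scene stay as the last step left them, time stands still between calls to the robot, and variables do not carry over. Pictures are saved under pics/ and viewed, at most 10 in all, crops included, and the job is handed in when it is done.

Besides the shell and the picture viewer there is one more tool, called after "Request:" in YAML: its name, and indented under it one key for each argument. drive_tool: Moves the arm, as the interface text tells. Its arguments: {"type":"object","properties":{"moves":{"type":"array","items":{"type":"array","items":{"type":"number"}}},"force":{"type":"number"}},"required":["moves"]}

```bash
mkdir -p pics; ls; python3 - <<'E'
from station import *
import cv2,numpy as np
s=get_state();print(s)
for n in("top","side"):
    f=grab_frame(n);cv2.imwrite(f"pics/{n}0.png",f[:,:,::-1]);c=calibration(n);print(n,c, -np.array(c["R"]).T@np.array(c["t"]))
E
```

```text
pics
{'time': 0.0, 'joint_pos': array([ 7.18154367e+01,  2.01254484e+01,  9.46766216e+01,  2.68904704e-04,
        6.52640296e+01, -4.84722236e+00]), 'qd': array([-0.05338887,  0.0637883 , -0.06653961,  0.07133731, -0.14658876,
        0.00814914]), 'joint_torque': array([-1.59138650e-03, -4.97315276e+01, -2.85257345e+01,  6.98035397e-02,
        2.57068395e-02, -1.04749574e-04]), 'eef_pos': array([0.12674495, 0.53485183, 0.21809298]), 'ee_rot': array([-1.79934157e+02, -5.82859254e-03,  1.66662543e+02]), 'contact_force': array([ 0.3867767 , -0.10760365,  0.68481143]), 'moment': array([ 0.00254395, -0.01685302, -0.01217465]), 'finger_force': 0.0, 'finger_gap': 0.09286971290687555}
top {'fx': 415.14736423322705, 'fy': 415.14736423322705, 'cx': 318.1839017102344, 'cy': 199.05658634405404, 'R': array([[-0.00229408, -0.99999578,  0.00178297],
       [-0.99001351,  0.00201986, -0.14095804],
       [ 0.14095384, -0.00208853, -0.99001397]]), 't': array([-0.01850696,  0.56643019,  1.20705455])} [ 0.39059212 -0.01713002  1.27487674]
side {'fx': 366.33798747029635, 'fy': 366.33798747029635, 'cx': 314.99616113152706, 'cy': 198.9734971914209, 'R': array([[-0.99826632, -0.05679988, -0.01543153],
       [-0.03503493,  0.78409303, -0.61965368],
       [ 0.04729601, -0.61803875, -0.78472364]]), 't': array([0.54932536, 0.07655265, 1.1775466 ])} [0.49536177 0.69894665 0.97996171]
```

View pics/top0.png

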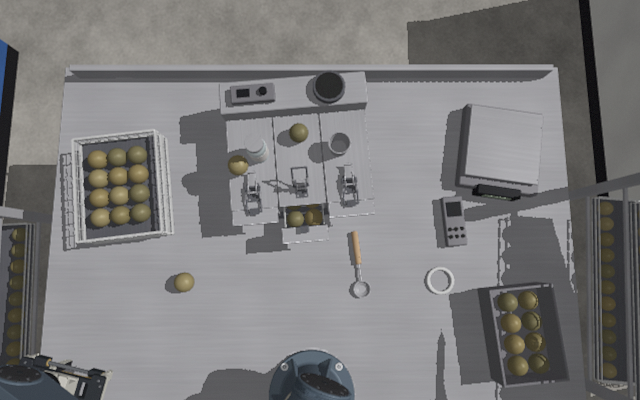

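View pics/side0.png

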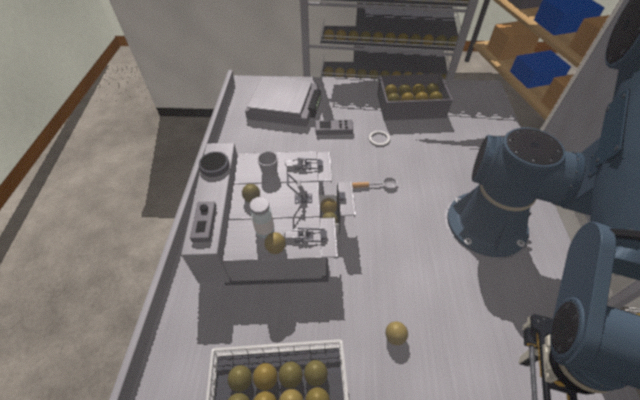

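```bash
python3 - <<'E'
import cv2,numpy as np
a=cv2.imread("pics/top0.png")[95:250,215:380];b=cv2.imread("pics/side0.png")[130:290,180:370]
a=cv2.resize(a,None,fx=4.8,fy=3.85*4.8/3.85*0.78,interpolation=cv2.INTER_CUBIC) if 0 else cv2.resize(a,None,fx=3.8,fy=3.8,interpolation=cv2.INTER_CUBIC)
b=cv2.resize(b,None,fx=3.7,fy=3.7,interpolation=cv2.INTER_CUBIC)
cv2.imwrite("pics/ca.png",a);cv2.imwrite("pics/cb.png",b)
E
```

```text
(no output)
```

View pics/ca.png

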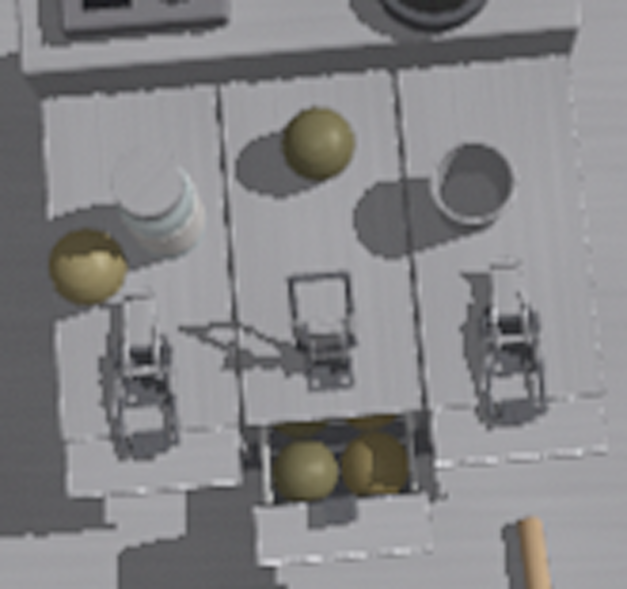

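View pics/cb.png

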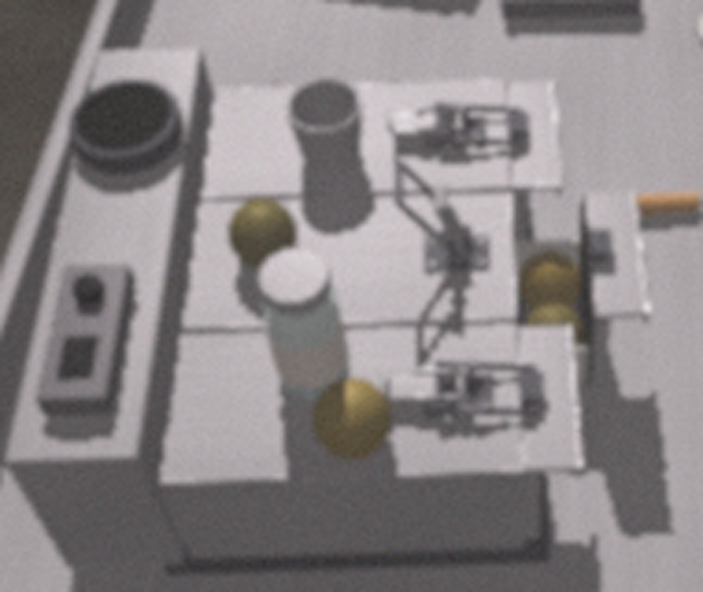

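```bash
cat > h.py <<'E'
import numpy as np, cv2
from scipy.optimize import least_squares
from station import *
C={n:calibration(n) for n in("top","side")}
def proj(n,X):
    c=C[n];p=np.atleast_2d(X)@np.array(c["R"]).T+c["t"]
    return p[:,:2]/p[:,2:]*[c["fx"],c["fy"]]+[c["cx"],c["cy"]]
def W(p,X):  # dryer->world
    X=np.atleast_2d(X);c,s=np.cos(p[2]),np.sin(p[2])
    return np.c_[p[0]+c*X[:,0]-s*X[:,1],p[1]+s*X[:,0]+c*X[:,1],X[:,2]]
T=lambda a:np.array(a)/3.8+[215,95]-.37
S=lambda a:np.array(a)/3.7+[180,130]-.37
def tri(t,s):
    return least_squares(lambda X:np.r_[(proj("top",X)-t).ravel(),(proj("side",X)-s).ravel()],[.7,0,.15])
E
cat > fit.py <<'E'
from h import *
A=[(-.13,.065,.13),(-.13,-.065,.13),(-.172,.197,.128),(-.172,.071,.128),(-.172,-.071,.128),(-.172,-.197,.128),(.13,.199,.13),(.13,-.199,.13)]
a=T([(243,422),(425,408),(70,495),(240,485),(437,467),(607,450),(42,97),(572,57)])
B=[(-.172,-.197,.128),(-.172,-.071,.128),(-.172,.071,.128),(-.172,.197,.128),(-.13,-.065,.13),(-.13,.065,.13),(.13,.199,.13)]
b=S([(557,83),(562,187),(573,323),(582,467),(515,195),(517,322),(162,482)])
f=lambda p:np.r_[(proj("top",W(p,A))-a).ravel(),(proj("side",W(p,B))-b).ravel()]
r=least_squares(f,[.7,0,0],loss="soft_l1");p=r.x;print(p,np.degrees(p[2]));print(f(p).reshape(-1,2).round(1).tolist())
g=lambda q:np.r_[(proj("top",W(p,[(-.172-q[0],.063,.128),(-.172-q[0],-.063,.128)]))-T([(258,565),(435,548)])).ravel(),(proj("side",W(p,[(-.172-q[0],-.063,.128),(-.172-q[0],.063,.128)]))-S([(640,197),(650,317)])).ravel()]
r=least_squares(g,[.05]);print("open",r.x,r.fun.round(1))
P=W(p,[-.086,0,.144])[0];print("pivot",P,"flange",W(p,[-.172-r.x[0],0,.128])[0],"flangehome",W(p,[-.172,0,.128])[0])
bb=tri(T((320,275)),S((398,180)));print("bar",bb.x,bb.fun.round(1));R=W([0,0,-p[2]],bb.x-P)[0];print("rel",R)
# angles fit: lever a, bail behind d
h=lambda q:np.r_[.016*np.cos(q[0])+.07*np.cos(q[0]-q[1])-R[0],.016*np.sin(q[0])+.07*np.sin(q[0]-q[1])-R[2]]
print(least_squares(h,[1.2,.2],bounds=([0,0],[1.95,.31])))
for n,t0,s0 in(("jar",(155,180),(293,277)),("fruita",(319,143),(262,230)),("fruitb",(88,266),(351,418)),("cup",(472,183),(325,105))):
    q=tri(T(t0),S(s0)).x;print(n,q.round(3),W([0,0,-p[2]],q-[p[0],p[1],0])[0].round(3))
np.save("p.npy",p)
E
python3 fit.py
```

```text
[0.66668851 0.03485531 0.0813172 ] 4.65913258751457
[[0.5, 1.2], [-0.8, 1.0], [-0.5, 1.1], [0.3, -0.1], [-0.5, 0.4], [0.0, 1.1], [0.3, 0.7], [-0.8, 0.2], [-1.0, -1.0], [-0.3, -0.4], [-0.7, 0.3], [-0.5, 0.3], [-1.2, -1.2], [-0.4, -1.1], [-1.8, -0.1]]
open [0.0607598] [-0.   0.6 -0.9  1.2 -1.5 -1.7 -0.5 -1. ]
pivot [0.58097269 0.02786973 0.144     ] flange [0.43469785 0.01594879 0.128     ] flangehome [0.49525687 0.02088416 0.128     ]
bar [0.62365033 0.03069814 0.22015118] [-0.   0.5 -0.5 -0.1]
rel [ 0.04276636 -0.00064755  0.07615118]
     message: `gtol` termination condition is satisfied.
     success: True
      status: 1
         fun: [-6.553e-04 -1.167e-03]
           x: [ 1.059e+00  8.507e-11]
        cost: 8.954075297245325e-07
         jac: [[-7.498e-02  6.103e-02]
               [ 4.211e-02 -3.428e-02]]
        grad: [-1.735e-09  1.412e-09]
  optimality: 1.5459710213143412e-09
 active_mask: [ 0 -1]
        nfev: 5
        njev: 5
jar [0.684 0.141 0.242] [0.026 0.105 0.242]
fruita [0.735 0.035 0.16 ] [ 0.068 -0.006  0.16 ]
fruitb [0.644 0.201 0.158] [-0.009  0.168  0.158]
cup [ 0.697 -0.075  0.189] [ 0.021 -0.112  0.189]
```

Request:
drive_tool:
  moves:
    - [1, 0.01, -0.02, 0.005, -0.1]
    - [1, 0.02, -0.06, 0.01, -0.2]
    - [1, 0.035, -0.1, 0.02, -0.3]
    - [1, 0.05, -0.14, 0.03, -0.4]
    - [1, 0.065, -0.18, 0.03, -0.5]
    - [1, 0.08, -0.22, 0.03, -0.6]
    - [1, 0.095, -0.26, 0.03, -0.7]
    - [1, 0.11, -0.3, 0.03, -0.8]
    - [1, 0.13, -0.335, 0.03, -0.9]
    - [1, 0.15, -0.37, 0.03, -1.0]
    - [1, 0.17, -0.405, 0.03, -1.1]
    - [1, 0.19, -0.44, 0.03, -1.2]

```text
time: 1.1
eef_pos: [0.3156, 0.0958, 0.2488]
ee_rot: [180.0, -0.0, 97.6]
contact_force: [1.1, 0.6, 0.0]
finger_gap: 0.0179
finger_force: 0.0
```

Request:
drive_tool:
  moves:
    - [1, 0.0, -0.035, 0, -0.03]
    - [1, 0.02, -0.07, -0.0, -0.056]
    - [1, 0.04, -0.084, -0.03, -0.056]
    - [1, 0.055, -0.084, -0.065, -0.056]
    - [1, 0.055, -0.084, -0.1, -0.056]
    - [1, 0.055, -0.084, -0.131, -0.056]
    - [1, 0.055, -0.084, -0.131, -0.056]
    - [1, 0.055, -0.084, -0.131, -0.056]

```text
time: 1.77
eef_pos: [0.3696, 0.0139, 0.1174]
ee_rot: [-179.8, -0.0, 94.7]
contact_force: [-0.3, 1.2, 1.6]
finger_gap: 0.0006
finger_force: 0.0
```

Request:
drive_tool:
  moves:
    - [1, 0.01, -0.003, 0, 0]
    - [1, 0.02, -0.002, 0, 0]
    - [1, 0.03, -0.001, 0, 0]
    - [1, 0.04, 0, 0, 0]
    - [1, 0.05, 0.001, 0, 0]
    - [1, 0.06, 0.002, 0, 0]
    - [1, 0.07, 0.003, 0, 0]
    - [1, 0.08, 0.004, 0, 0]
    - [1, 0.088, 0.0045, 0, 0]
    - [1, 0.094, 0.005, 0, 0]

```text
time: 2.6
eef_pos: [0.4652, 0.019, 0.1175]
ee_rot: [-180.0, -0.0, 94.7]
contact_force: [-3.3, 0.0, 2.4]
finger_gap: 0.0007
finger_force: 1.6
```

Request:
drive_tool:
  moves:
    - [1, 0.004, 0, 0, 0]
    - [1, 0.008, 0.001, 0, 0]
    - [1, 0.01, 0.001, 0, 0]
    - [1, 0.01, 0.001, 0, 0]

```text
time: 2.93
eef_pos: [0.4747, 0.0198, 0.1176]
ee_rot: [180.0, -0.0, 94.7]
contact_force: [0.0, -0.4, 0.4]
finger_gap: 0.0004
finger_force: 0.0
```

Request:
drive_tool:
  moves:
    - [1, 0.002, 0, 0, 0]
    - [1, 0.003, 0, 0, 0]
    - [1, 0.003, 0, 0, 0]

```text
time: 3.18
eef_pos: [0.4773, 0.0199, 0.1176]
ee_rot: [-180.0, -0.0, 94.7]
contact_force: [-2.3, 1.3, -0.6]
finger_gap: 0.0004
finger_force: 0.7
```

Request:
drive_tool:
  moves:
    - [1, 0.002, 0, 0, 0]
    - [1, 0.003, 0, 0, 0]
    - [1, 0.003, 0, 0, 0]

```text
time: 3.43
eef_pos: [0.4805, 0.0198, 0.1177]
ee_rot: [180.0, 0.0, 94.7]
contact_force: [-1.7, 1.5, -0.4]
finger_gap: 0.0002
finger_force: 0.7
```

Request:
drive_tool:
  moves:
    - [1, 0.002, 0, 0, 0]
    - [1, 0.003, 0, 0, 0]
    - [1, 0.003, 0, 0, 0]

```text
time: 3.68
eef_pos: [0.4808, 0.0198, 0.1175]
ee_rot: [-179.6, -0.0, 94.7]
contact_force: [-16.7, 0.0, 13.2]
finger_gap: 0.0005
finger_force: 9.1
```

Request:
drive_tool:
  moves:
    - [1, 0.002, 0, 0, 0]
    - [1, 0.003, 0, 0, 0]
    - [1, 0.003, 0, 0, 0]

```text
time: 3.93
eef_pos: [0.4809, 0.0198, 0.1173]
ee_rot: [-179.2, -0.1, 94.7]
contact_force: [-33.7, -0.8, 27.8]
finger_gap: 0.0005
finger_force: 17.7
```

Request:
drive_tool:
  moves:
    - [1, -0.02, 0, 0, 0]
    - [1, -0.03, 0, 0.03, 0]
    - [1, -0.03, 0, 0.07, 0]
    - [1, -0.03, 0, 0.11, 0]
    - [1, -0.02, 0, 0.145, 0]
    - [1, 0.01, 0.002, 0.155, 0]
    - [1, 0.05, 0.005, 0.155, 0]
    - [1, 0.09, 0.008, 0.155, 0]
    - [1, 0.13, 0.012, 0.155, 0]
    - [1, 0.16, 0.014, 0.155, 0]
    - [1, 0.172, 0.015, 0.155, 0]
    - [1, 0.172, 0.015, 0.155, 0]

```text
time: 4.93
eef_pos: [0.6605, 0.0347, 0.2716]
ee_rot: [180.0, 0.0, 94.7]
contact_force: [-0.2, -0.2, 0.0]
finger_gap: 0.0002
finger_force: 0.0
```

```bash
python3 - <<'E'
from h import *
f=grab_frame("side")[:,:,::-1][130:290,180:370];cv2.imwrite("pics/s1.png",cv2.resize(f,None,fx=3.7,fy=3.7,interpolation=cv2.INTER_CUBIC));print(get_state()["eef_pos"])
E
```

```text
[0.6590583  0.03471598 0.27188193]
```

View pics/s1.png

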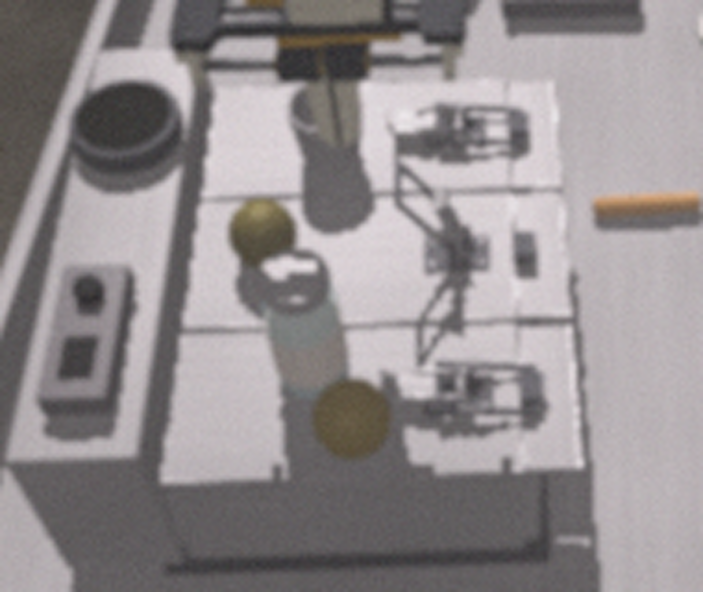

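Request:
drive_tool:
  moves:
    - [1, 0, 0, -0.03, 0]
    - [1, 0, 0, -0.06, 0]
    - [1, 0, 0, -0.083, 0]
    - [1, 0, 0, -0.083, 0]
    - [1, -0.01, -0.001, -0.083, 0]
    - [1, -0.02, -0.002, -0.083, 0]
    - [1, -0.03, -0.003, -0.083, 0]
    - [1, -0.04, -0.003, -0.083, 0]
    - [1, -0.045, -0.004, -0.083, 0]
    - [1, -0.05, -0.004, -0.083, 0]
    - [1, -0.055, -0.005, -0.083, 0]
    - [1, -0.055, -0.005, -0.083, 0]

```text
time: 5.98
eef_pos: [0.6046, 0.0298, 0.1927]
ee_rot: [179.6, 0.0, 94.7]
contact_force: [1.5, 0.8, 8.9]
finger_gap: 0.0004
finger_force: 3.9
```

Request:
drive_tool:
  moves:
    - [1, -0.003, 0, 0, 0]
    - [1, -0.006, 0, 0, 0]
    - [1, -0.009, -0.001, 0, 0]
    - [1, -0.012, -0.001, 0, 0]
    - [1, -0.012, -0.001, 0, 0]

```text
time: 6.4
eef_pos: [0.5916, 0.0287, 0.1911]
ee_rot: [179.9, 0.0, 94.7]
contact_force: [0.6, 0.1, 0.2]
finger_gap: 0.0002
finger_force: 0.4
```

```bash
python3 - <<'E'
from h import *
f=grab_frame("side")[:,:,::-1][130:290,180:370];cv2.imwrite("pics/s2.png",cv2.resize(f,None,fx=3.7,fy=3.7,interpolation=cv2.INTER_CUBIC));print(get_state()["eef_pos"])
E
```

```text
[0.59155413 0.02873841 0.19060823]
```

View pics/s2.png

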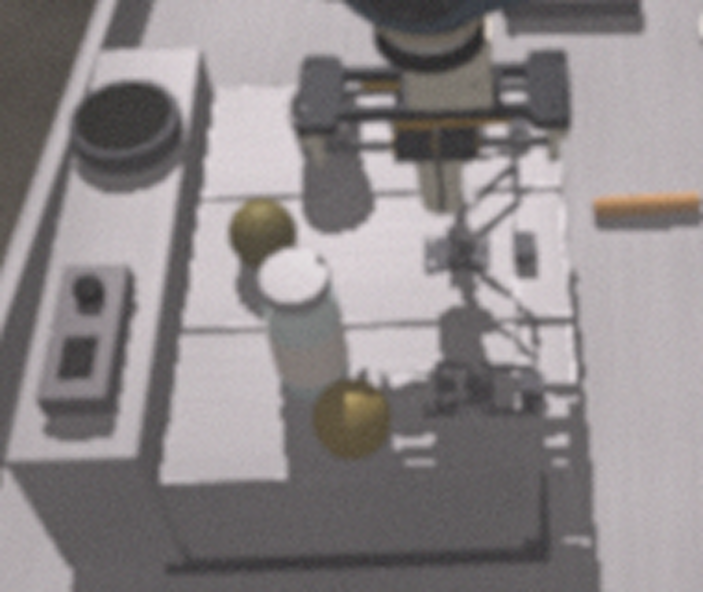

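Request:
drive_tool:
  moves:
    - [1, -0.003, 0, 0, 0]
    - [1, -0.006, -0.001, 0, 0]
    - [1, -0.008, -0.001, 0, 0]
    - [1, -0.008, -0.001, 0, 0]
    - [1, -0.008, -0.001, 0, 0]
    - [1, -0.008, -0.001, 0, 0]

```text
time: 6.95
eef_pos: [0.5832, 0.0278, 0.1895]
ee_rot: [-180.0, -0.0, 94.7]
contact_force: [-0.6, -0.7, 0.1]
finger_gap: 0.0008
finger_force: 0.0
```

```bash
python3 - <<'E'
from h import *
a=grab_frame("side")[:,:,::-1][165:255,260:350]
b=grab_frame("top")[:,:,::-1][140:230,260:350]
r=lambda f:cv2.resize(f,None,fx=4.4,fy=4.4,interpolation=cv2.INTER_CUBIC)
cv2.imwrite("pics/s3.png",np.hstack([r(a),r(b)]));print(get_state()["eef_pos"],get_state()["contact_force"])
E
```

```text
[0.58333049 0.02781289 0.1895493 ] [-0.00214923 -0.94095951  0.36015018]
```

View pics/s3.png

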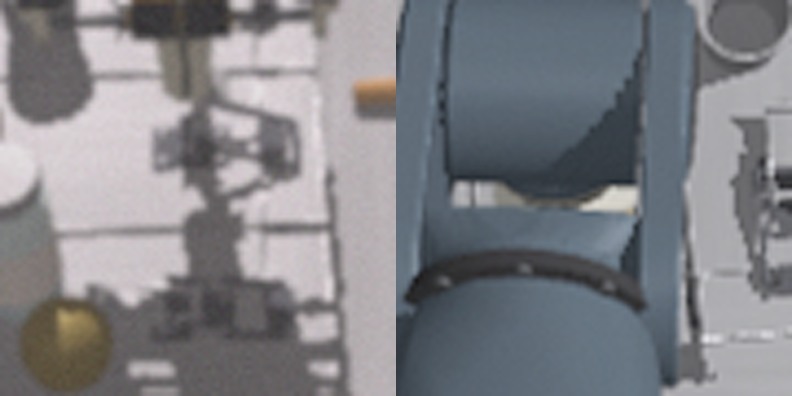

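```bash
python3 - <<'E'
from h import *
p=np.load("p.npy")
f=lambda x,y,z:((proj("side",W(p,[-.086+x,y,.144+z]))-[260,165])*4.4)[0].round(0)
for th in(1.5,1.6,1.7,1.8,1.9,1.95):
    px,pz=.016*np.cos(th),.016*np.sin(th)
    for nm,z in(("drop",-.016),("lip",-.0005)):
        x=px-np.sqrt(.07**2-(pz-z)**2); print(th,nm,round(x,4),f(x,-.0195,z),f(x,.0195,z))
    print("  tip",f(.058*np.cos(th),0,.058*np.sin(th)))
E
```

```text
1.5 drop -0.0611 [281. 123.] [283. 168.]
1.5 lip -0.0669 [289. 108.] [292. 153.]
  tip [180.  76.]
1.6 drop -0.0627 [283. 123.] [285. 168.]
1.6 lip -0.0685 [292. 108.] [294. 153.]
  tip [189.  76.]
1.7 drop -0.0644 [285. 122.] [288. 168.]
1.7 lip -0.0701 [294. 108.] [297. 153.]
  tip [198.  76.]
1.8 drop -0.0661 [288. 122.] [290. 168.]
1.8 lip -0.0718 [297. 108.] [299. 153.]
  tip [207.  77.]
1.9 drop -0.0679 [291. 122.] [293. 168.]
1.9 lip -0.0734 [299. 108.] [302. 153.]
  tip [216.  78.]
1.95 drop -0.0688 [292. 122.] [294. 168.]
1.95 lip -0.0742 [300. 108.] [303. 153.]
  tip [220.  79.]
```

Request:
drive_tool:
  moves:
    - [1, 0.004, 0, 0.0, 0]
    - [1, 0.006, 0, 0.035, 0]
    - [1, 0.005, 0, 0.065, 0]
    - [1, 0.0, 0, 0.075, 0]
    - [1, -0.025, -0.002, 0.075, 0]
    - [1, -0.05, -0.004, 0.075, 0]
    - [1, -0.069, -0.0055, 0.075, 0]
    - [1, -0.069, -0.0055, 0.07, 0]
    - [1, -0.069, -0.0055, 0.035, 0]
    - [1, -0.069, -0.0055, 0.002, 0]
    - [1, -0.069, -0.0055, -0.004, 0]
    - [1, -0.069, -0.0055, -0.004, 0]

```text
time: 8.05
eef_pos: [0.5136, 0.0223, 0.184]
ee_rot: [-179.8, -0.0, 94.7]
contact_force: [0.4, -0.3, -0.1]
finger_gap: 0.0004
finger_force: 0.0
```

Request:
drive_tool:
  moves:
    - [1, 0.008, 0.001, 0, 0]
    - [1, 0.016, 0.001, 0, 0]
    - [1, 0.024, 0.002, 0, 0]
    - [1, 0.032, 0.0025, 0, 0]
    - [1, 0.04, 0.003, 0, 0]
    - [1, 0.047, 0.004, 0, 0]
    - [1, 0.054, 0.0045, 0, 0]
    - [1, 0.061, 0.005, 0, 0]
    - [1, 0.068, 0.0055, 0, 0]
    - [1, 0.068, 0.0055, 0, 0]

```text
time: 8.88
eef_pos: [0.5834, 0.0279, 0.1854]
ee_rot: [180.0, -0.0, 94.7]
contact_force: [0.6, 0.2, 0.9]
finger_gap: 0.0005
finger_force: 0.0
```

Request:
drive_tool:
  moves:
    - [1, -0.012, -0.001, 0, 0]
    - [1, -0.015, -0.001, 0.02, 0]
    - [1, -0.015, -0.001, 0.04, 0]
    - [1, -0.015, -0.001, 0.04, 0]

```text
time: 9.22
eef_pos: [0.5688, 0.0268, 0.2293]
ee_rot: [179.7, 0.0, 94.7]
contact_force: [0.2, 0.2, 0.3]
finger_gap: 0.0007
finger_force: 0.0
```

```bash
python3 - <<'E'
from h import *
a=grab_frame("side")[:,:,::-1][145:245,250:360]
cv2.imwrite("pics/s4.png",cv2.resize(a,None,fx=6,fy=6,interpolation=cv2.INTER_CUBIC));print(get_state()["eef_pos"])
p=np.load("p.npy")
f=lambda x,y,z:((proj("side",W(p,[-.086+x,y,.144+z]))-[250,145])*6)[0].round(0)
for th in(.6,.8,1.,1.2,1.4,1.6):print(th,f(.0592*np.cos(th+.204),0,.0592*np.sin(th+.204)))
print("keeper bar",f(-.0575,-.0195,-.0095),f(-.0575,.0195,-.0095),"drop",f(-.062,-.0195,-.016),f(-.062,.0195,-.016))
E
```

```text
[0.56828639 0.0267792  0.22743386]
0.6 [229. 247.]
0.8 [248. 236.]
1.0 [270. 228.]
1.2 [293. 223.]
1.4 [319. 221.]
1.6 [344. 223.]
keeper bar [436. 279.] [439. 341.] drop [445. 287.] [448. 349.]
```

View pics/s4.png

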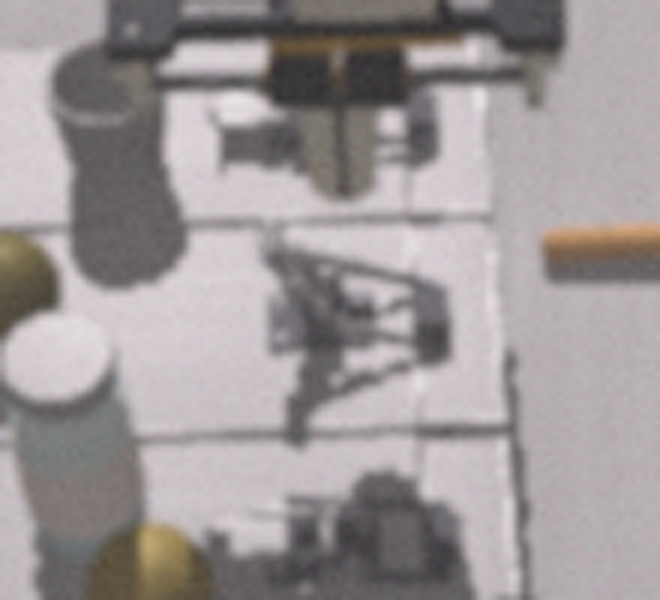

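Request:
drive_tool:
  moves:
    - [1, 0.02, 0.002, 0, 0]
    - [1, 0.038, 0.003, 0, 0]
    - [1, 0.038, 0.003, -0.01, 0]
    - [1, 0.038, 0.003, -0.02, 0]
    - [1, 0.042, 0.003, -0.027, 0]
    - [1, 0.047, 0.0035, -0.032, 0]
    - [1, 0.052, 0.004, -0.037, 0]
    - [1, 0.058, 0.0045, -0.043, 0]
    - [1, 0.062, 0.005, -0.049, 0]
    - [1, 0.066, 0.005, -0.055, 0]
    - [1, 0.068, 0.0055, -0.06, 0]
    - [1, 0.069, 0.0055, -0.064, 0]

```text
time: 10.27
eef_pos: [0.6362, 0.0324, 0.1608]
ee_rot: [180.0, -0.0, 94.7]
contact_force: [-0.0, 0.4, -0.2]
finger_gap: 0.0006
finger_force: 0.3
```

Request:
drive_tool:
  moves:
    - [1, 0.001, 0, -0.003, 0]
    - [1, 0.001, 0, -0.006, 0]
    - [1, 0.001, 0, -0.008, 0]
    - [1, 0.001, 0, -0.008, 0]

```text
time: 10.6
eef_pos: [0.6366, 0.0323, 0.1533]
ee_rot: [-179.9, -0.0, 94.7]
contact_force: [0.3, 0.3, 0.6]
finger_gap: 0.0009
finger_force: 0.0
```

Request:
drive_tool:
  moves:
    - [1, 0, 0, -0.002, 0]
    - [1, 0, 0, -0.004, 0]
    - [1, 0, 0, -0.005, 0]
    - [1, 0, 0, -0.005, 0]

```text
time: 10.93
eef_pos: [0.6371, 0.0323, 0.1521]
ee_rot: [180.0, 0.0, 94.7]
contact_force: [-14.9, -0.0, 31.2]
finger_gap: 0.0004
finger_force: 15.5
```

Request:
drive_tool:
  moves:
    - [1, 0, 0, 0.01, 0]
    - [1, 0, 0, 0.045, 0]
    - [1, 0, 0, 0.08, 0]
    - [1, -0.03, 0, 0.115, 0]
    - [1, -0.07, 0, 0.13, 0]
    - [1, -0.11, 0, 0.13, 0]
    - [1, -0.15, 0, 0.13, 0]
    - [1, -0.19, 0, 0.13, 0]
    - [1, -0.23, 0, 0.13, 0]
    - [1, -0.27, 0, 0.13, 0]
    - [1, -0.27, 0, 0.13, 0]

```text
time: 11.85
eef_pos: [0.3616, 0.0325, 0.2781]
ee_rot: [-179.9, -0.0, 94.7]
contact_force: [1.1, -0.7, 1.7]
finger_gap: 0.0004
finger_force: 0.0
```

```bash
python3 - <<'E'
from h import *
a=grab_frame("side")[:,:,::-1][145:245,250:360]
b=grab_frame("top")[:,:,::-1][130:230,225:385]
r=lambda f,k:cv2.resize(f,None,fx=k,fy=k,interpolation=cv2.INTER_CUBIC)
a=r(a,3.5);b=r(b,2.7);h=max(len(a),len(b));pad=lambda i:cv2.copyMakeBorder(i,0,h-len(i),0,0,0)
cv2.imwrite("pics/s5.png",np.hstack([pad(a),pad(b)]));print(get_state()["eef_pos"],get_state()["contact_force"])
E
```

```text
[0.36673952 0.03229809 0.27903037] [-0.14927419 -0.99519694  0.95723873]
```

View pics/s5.png

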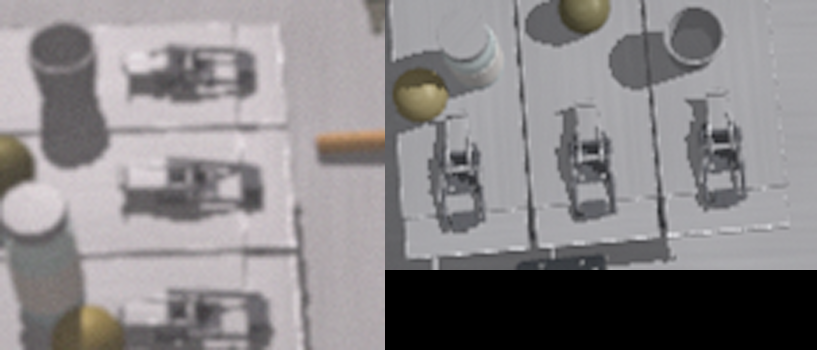

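The final pictures show the middle latch (side crop about (190,185), top crop about (588,165)) lying flat like the two shut ones beside it. The flange fronts are in line, and the jar, cup and fruit are still in their places. The arm is clear, so I'm handing in.

```bash
python3 -c "
from station import *
print(finish_job())"
```

```text
the job is handed in; nothing more can be done
None
```

The middle drawer is pushed home, its bail is hooked over the keeper and its lever lies flat. The final pictures confirm this, with the nearby jar, cup and fruit where they stood. The job is handed in at about 12 s of the 48 s allowed; `finish_job()` returned no verdict.

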